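# Hold the sprung lid of a board-test fixture just below its balance point

### The job

I am about to reset the lid springs of the board-test fixture, so I need its lid held for me. Turn the turnbutton at the front about a quarter turn so that it is clear of the lid, take the lid by its bow handle, raise it past its balance point to where the springs begin to carry it, then ease it back and keep it at rest just below the balance point, no more than about ten degrees under it. Do not let the lid spring open to its stop or drop, leave the other things on the bench alone, and finish still holding the lid by the handle.

Things in the scene. Friction and masses are not known exactly. Their poses are not given: they have to be found in the camera images.
- fixture: Board-test fixture, fixed to the bench: a grey and black box 315 mm deep, 300 mm wide and 85 mm high with a hinged aluminium-framed clear lid on top (lid top face 103.5 mm above the bench when shut). Origin: on the bench below the middle of the board; own x points from the front (turnbutton) to the rear (hinge), y to its left side seen from the front, z up. The front ledge reaches to x = -170 mm.
- lid_hinge (a point): Centre of the lid's hinge axis, at the rear of the fixture, 128 mm behind the fixture's origin and 94.5 mm above the bench. The axes turn with the lid: y lies along the hinge axis (fixture y); with the lid shut x points to the rear and z up. The lid is 243 mm deep from this axis to its front edge, 276 mm wide and 18 mm thick, and weighs 1.4 kg with its handle.
- lid (a joint): Lid angle in rad: 0 shut, growing as the front edge is raised; hard stop at 1.45. Torsion springs on the hinge carry part of the weight: the balance point is at 50 degrees (0.873 rad). Below it the lid falls shut by itself (about 3.5 N at the handle are needed to start lifting it, next to none close to the balance point); above it the springs throw it open. Hinge friction is very low, so it stays nowhere by itself.
- handle: Black bow handle on top of the lid, near its front edge, turning with the lid. Origin: centre of its round cross bar, 12 mm thick and 110 mm long, lying along the hinge direction (own y); 185 mm in front of the hinge axis and 51 mm above it with the lid shut, so 42 mm above the lid's top face and 58 mm behind the lid's front edge; the space under the bar and beside it is free. The bar is thin and round enough to turn between two fingers as the lid swings.
- turnbutton (a joint): Angle of the turnbutton in rad about the vertical: 0 = lengthwise across the lid's front edge (locked), positive = counter-clockwise seen from above. It turns either way to stops at +-1.65, starts within 0.3 of 0, is held by light friction (0.05 N m) and stays where it is left. The lid is free only beyond 1.2 on either side; a quarter turn (1.57) lays it along the lid's edge.
- thumb_bar (a point): Centre of the turnbutton's raised steel thumb bar, on the turning axis, 122.5 mm above the bench and 20 mm in front of the lid's front edge. The bar is 44 mm long (own x, along the wing), 10 mm thick (own y) and 22 mm high, from 111.5 to 133.5 mm above the bench; below it is the flat wing, 64 by 16 mm and 6 mm thick, whose rear end lies 2 mm over the lid when locked.
- heat_sink: Bystander: loose black finned heat sink, 100 by 70 by 30 mm, origin at the centre of its underside.
- calculator: Bystander: loose pocket calculator, 150 by 80 by 15 mm, origin at the centre of its underside.
- screwdriver: Bystander: loose screwdriver lying beside the fixture.

How it is judged (in metres and radians):
On the way, in this order (a step that is already met when the one before it is completed fails the run):
1. the turnbutton is turned clear of the lid while the lid is still shut ((value of joint turnbutton above 1.25 rad or value of joint turnbutton below -1.25 rad) and value of joint lid below 0.1 rad), for 0.2 s.
2. the lid is raised past its balance point, held by its handle (value of joint lid above 0.89 rad and contact force between the fingers and handle above 0.3 N), for 0.2 s.
At the end, for the whole second after the job is handed in: The lid is at rest (under 0.1 rad/s) at 0.68 to 0.86 rad, 1 to 11 degrees below the 50 degree balance point, held by the fingers on its handle (over 0.3 N); the turnbutton is over 1.25 rad from locked; heat sink, calculator and screwdriver have moved under 20 mm (value of joint lid between 0.68 and 0.86 rad and velocity of joint lid between -0.1 and 0.1 rad/s and contact force between the fingers and handle above 0.3 N and (value of joint turnbutton above 1.25 rad or value of joint turnbutton below -1.25 rad) and distance of each of heat_sink, calculator, screwdriver from where it was at the start of the episode below 0.02 m); the arm keeps its last pose, push and grip.
It fails at once if the lid is let fly open towards its stop (beyond 1.3 rad) (value of joint lid above 1.3 rad).
It fails at once if the lid is dropped or thrown (faster than 2 rad/s) (velocity of joint lid below -2 rad/s or velocity of joint lid above 2 rad/s).
It fails at once if a bystander is pushed more than 20 mm (distance of any of heat_sink, calculator, screwdriver from where it was at the start of the episode above 0.02 m).
It also fails if it takes over 45 s, if anything falls off the work surface, if the arm or the gripper's body presses on something with over 40 N, if the wrist force passes 120 N, or if a joint passes its speed limit or range.

### The arm

A 6-joint arm with a two-finger parallel gripper is mounted at the origin on the work surface. World frame = base frame: x ahead of the robot, y to its left, z up, the work surface at z = 0. Lengths are in mm, angles in rad, forces in N, time in s.
With the tool pointing down it reaches from about 275 to 750 mm from the base axis. Payload 10.2 kg.
Tool frame: the origin (TCP) lies at the very end of the fingers, on their centre line; the grasp point (between the pads) lies 19 mm behind it (ctrl.grip_depth is the distance from the TCP to the grasp point, in mm); z points along the fingers, x is the direction in which the jaws open and shut, and the axes are right-handed (so a half turn about z gives the same grasp; the last joint's range is limited). The gripper opens to 85 mm and grips with 20 to 120 N. Pads are 22 mm wide; open, the fingers measure 114 mm over their backs; the gripper's body (76 mm by 85 mm) begins 54 mm behind the grasp point. The pads swing forward as they close: fully open they stand 13 mm farther back than shut.
Start: joints at [-1.554, 0.313, 1.498, -0, 1.331, -0.223], TCP at [124.678, -509.987, 231.294] pointing down, gripper open.
Joint ranges: [-2.94, 2.94], [-0.97, 2.17], [0.19, 2.56], [-1.23, 4.37], [0.02, 3.11], [-2.88, 2.88]. Speed limits (rad/s): [2.39, 2.39, 3.01, 3.14, 3.14, 3.14].

### API

Orientations are given as a unit quaternion [w, x, y, z].
In Python, from rig import ctrl gives the robot as it stands.
- The arm moves only by the tool play_rows, never from a script. Its argument "motion" is a list of rows, each a list of 2 entries, a list of its own where there are three numbers: the shift along the tool's x, y, z in mm, then the turn, a rotation vector about the tool's x, y, z in degrees. A call has 1 to 20 rows; each row shifts and turns the commanded pose from where the row before left it, along the tool's axes as they then stand; what a row does not reach is not made up. A row lasts 1/12 s, in which the tool goes at most 41.7 mm and 7.16 degrees, less where a joint would pass 70% of its speed; a pose out of reach is approached as far as the arm can. A call with a gripper value outside its range is refused whole. "fingers" is the finger opening in mm, from 0 to 85.4, set as the call begins (left out, the last holds). The fingers move at their own pace and stop on an object; "squeeze" is the grip in N (left out, the last holds). Time passes only in rows, so rows that do not move let the fingers close. It gives the time, the measured TCP pose, the force and the opening at its end, in the units of the state.
- ctrl.sense(): the state, without advancing time (a new reading comes with each control period).
- ctrl.capture(name): name is "scene" or "side" or "wrist"; returns the picture (420x560x3 uint8, red, green, blue); there is no depth.
- ctrl.get_calibration(name): a dict with "K" (3x3 intrinsics, pixels), "R" (3x3) and "t" (3): a world point X has camera coordinates R X + t; the wrist camera has in their place "tool_from_camera" (4x4, takes a point from camera to tool coordinates, whose origin is the TCP and whose axes are the tool frame's). Camera axes: x right, y down, z forward; pixel columns grow to the right and rows downward; lengths in mm; the calibration is good to about 2 mm. A picture is of the moment at which its call begins: read the wrist's pose just before it. get_calibration takes no time and is no camera call.
- ctrl.finish_job(): hands the job in, once; it reports no verdict.
Trained networks look in the newest picture that a camera, given by its name, has taken for a name from the list of things; names that differ only in an ending like _2 or _b are one class to them, and where a whole thing is asked for, a point or a joint stands for the part that bears it (a point fixed in the world has none). Each returns a list of dicts, best first, with "p" (0 to 1); they miss things now and then, are a little off and sometimes report something else, mostly with a low value. They report only what shows in the picture. A call takes as long as a camera call.
- ctrl.spot_in(camera, name): "position" ([column, row] as shares, 0 to 1, of the picture: columns of its width, rows of its height, amid what is visible of it).
The state is a dict: "time_s": time; "joints": joint angles; "dq": joint speeds; "tau": joint torques, N m; "eef_pos": TCP position; "ee_rot": TCP orientation; "force": force on the tool from outside, world axes, zero at the start; "wrist_torque": the same for the moment, N m; "grip_width": opening from 0.0 (shut) to 1.0 (fully open).
Only numpy, scipy, OpenCV 4.12 (cv2) and the standard library are available. Lean on these libraries where they do the work, as an engineer would, in place of code of your own. Each camera call takes 0.05 s, during which the arm holds its last target. There are 200 camera calls.

## Working session

There is one attempt and no reset: what is moved stays moved. The work goes in short steps, Python scripts to look and compute and a tool call to move; the robot and the scene stay as the last step left them, time stands still between calls to the robot, and variables do not carry over. Pictures are saved under pics/ and viewed, about 8 in all and at most 12, crops included, and the job is handed in when it is done.

Besides the shell and the picture viewer there is one more tool, called by a JSON object that holds its "method" and its "body", one argument or row to a line. play_rows: Moves the arm, as the interface text tells. Its arguments: {"type":"object","properties":{"motion":{"type":"array"},"fingers":{"type":"number"},"squeeze":{"type":"number"}},"required":["motion"]}

```bash
mkdir -p pics; ls; cat > h.py <<'E'
import numpy as np, cv2
from rig import ctrl
from scipy.spatial.transform import Rotation as Ro
def rot(q): return Ro.from_quat([q[1],q[2],q[3],q[0]]).as_matrix()
def cam(name,s=None):
    c=ctrl.get_calibration(name); K=np.array(c['K'])
    if 'R' in c: R=np.array(c['R']);t=np.array(c['t'])
    else:
        s=s or ctrl.sense(); T=np.eye(4);T[:3,:3]=rot(s['ee_rot']);T[:3,3]=s['eef_pos']
        M=np.linalg.inv(T@np.array(c['tool_from_camera'])); R=M[:3,:3];t=M[:3,3]
    return K,R,t
def proj(c,X):
    K,R,t=c; p=(K@(R@np.atleast_2d(X).T+t[:,None])); return (p[:2]/p[2]).T
def atz(c,uv,z):
    K,R,t=c; o=-R.T@t; d=R.T@np.linalg.solve(K,[uv[0],uv[1],1]); return o+d*(z-o[2])/d[2]
def save(n,im): cv2.imwrite('pics/'+n+'.png',im[:,:,::-1])
E
python3 - <<'E'
from h import *
s=ctrl.sense(); print(s)
for n in ['scene','side','wrist']:
    c=cam(n,s); im=ctrl.capture(n); save(n+'0',im)
    for th,z in [('fixture',50),('lid_hinge',94.5),('lid',100),('handle',145.5),('turnbutton',122),('thumb_bar',122.5),('heat_sink',15),('calculator',8),('screwdriver',10)]:
        for r in ctrl.spot_in(n,th)[:2]:
            uv=np.array(r['position'])*[560,420]; print(n,th,round(r['p'],2),uv.round(),atz(c,uv,z).round())
E
```

```text
pics
{'time_s': 0.0, 'joints': array([-1.55435636e+00,  3.13464556e-01,  1.49841584e+00, -3.27438797e-06,
        1.33100867e+00, -2.23403154e-01]), 'dq': array([-0.00221524,  0.00133293, -0.00109957, -0.00023835,  0.00111037,
        0.00051114]), 'tau': array([-7.18748906e-04, -4.12264788e+01, -2.59738630e+01, -2.46500749e-04,
        4.18260592e-03, -1.77246676e-06]), 'eef_pos': array([ 124.69541072, -509.71827557,  230.73562584]), 'ee_rot': array([-5.02242831e-04,  7.86622678e-01, -6.17433674e-01, -4.09787029e-04]), 'force': array([-0.16388665, -0.46870601, -0.0592321 ]), 'wrist_torque': array([0.00777758, 0.04436973, 0.01515452]), 'grip_width': 0.9984303468412029}
scene fixture 0.85 [259. 247.] [634.   0.  50.]
scene fixture 0.59 [262. 190.] [467. -49.  50.]
scene lid_hinge 0.78 [261. 244.] [647.  11.  94.]
scene lid 0.63 [261. 242.] [644.  10. 100.]
scene handle 0.68 [260. 208.] [581. -13. 146.]
scene turnbutton 0.63 [262. 188.] [510. -34. 122.]
scene thumb_bar 0.46 [263. 188.] [510. -30. 122.]
scene heat_sink 0.6 [359. 276.] [615. 255.  15.]
scene calculator 0.7 [168. 254.] [ 704. -223.    8.]
scene screwdriver 0.62 [377. 227.] [461. 267.  10.]
side fixture 0.97 [268. 229.] [612.  25.  50.]
side lid 0.87 [256. 213.] [638.  32. 100.]
side handle 0.76 [285. 195.] [570.  23. 146.]
side turnbutton 0.52 [317. 193.] [499. -25. 122.]
side thumb_bar 0.77 [319. 191.] [495. -31. 122.]
side calculator 0.42 [315. 193.] [ 498. -213.    8.]
side screwdriver 0.69 [337. 321.] [462. 257.  10.]
```

```bash
python3 - <<'E'
import cv2
a=cv2.imread('pics/scene0.png')[140:320,140:420];b=cv2.imread('pics/side0.png')[130:340,140:420]
f=lambda i,h:cv2.resize(i,(560,h),interpolation=cv2.INTER_CUBIC)
import numpy as np
a=cv2.resize(a,None,fx=1.6,fy=1.6,interpolation=2);b=cv2.resize(b,None,fx=1.44,fy=1.44,interpolation=2)
a=cv2.resize(cv2.imread('pics/scene0.png')[160:290,150:400],None,fx=2.4,fy=2.3,interpolation=2)
b=cv2.resize(cv2.imread('pics/side0.png')[150:280,180:430],None,fx=2.4,fy=2.3,interpolation=2)
cv2.imwrite('pics/v1.png',np.vstack([a,b]))
E
```

```text
(no output)
```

View pics/v1.png

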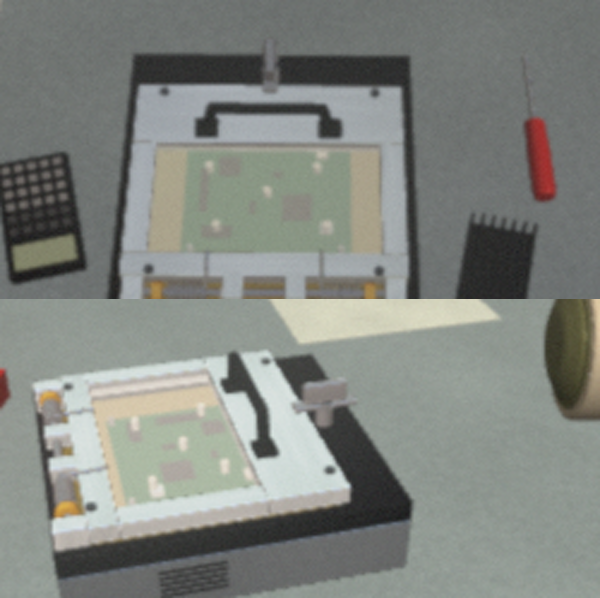

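```bash
python3 - <<'E'
from h import *
from scipy.optimize import least_squares
S=cam('scene');D=cam('side')
obs=[(S,(207.5,197.8),(-115,-138,103.5)),(S,(318.3,197.8),(-115,138,103.5)),(S,(205,183.9),(-170,-150,85)),(S,(321.3,183.9),(-170,150,85)),
(S,(262.5,191),(-135,0,122.5)),(D,(291.7,173),(-115,-138,103.5)),(D,(325.8,213),(-115,138,103.5)),(D,(310.4,174.8),(-170,-150,85)),(D,(351.3,218.3),(-170,150,85)),(D,(316,191),(-135,0,122.5)),
(S,(236.7,206.5),(-57,-52,148)),(S,(286.7,206.5),(-57,52,148))]
for c,uv,m in obs: print(m,atz(c,uv,m[2]).round())
def W(p,m):
    c,s=np.cos(p[2]),np.sin(p[2]); return np.array([p[0]+c*m[0]-s*m[1],p[1]+s*m[0]+c*m[1],m[2]])
f=lambda p:np.concatenate([proj(c,W(p,m))[0]-uv for c,uv,m in obs])
r=least_squares(f,[630,0,0],loss='soft_l1',x_scale=[10,10,.05]);print(r.x,r.fun.reshape(-1,2).round(1).tolist())
for m in [(-135,0,122.5),(-57,0,145.5),(128,0,94.5)]: print(W(r.x,m))
E
```

```text
(-115, -138, 103.5) [ 568. -159.  104.]
(-115, 138, 103.5) [482. 106. 104.]
(-170, -150, 85) [ 518. -188.   85.]
(-170, 150, 85) [425. 100.  85.]
(-135, 0, 122.5) [518. -29. 122.]
(-115, -138, 103.5) [ 563. -157.  104.]
(-115, 138, 103.5) [480.  31. 104.]
(-170, -150, 85) [ 513. -183.   85.]
(-170, 150, 85) [421.  23.  85.]
(-135, 0, 122.5) [501. -33. 122.]
(-57, -52, 148) [596. -67. 148.]
(-57, 52, 148) [559.  47. 148.]
[6.33009201e+02 6.63285291e+00 3.04628648e-01] [[0.1, -1.0], [-1.0, -0.2], [0.5, -0.6], [-0.5, 0.2], [-0.0, -4.6], [-0.5, -0.4], [0.1, 19.4], [-0.9, -0.8], [0.8, 20.3], [-1.3, -0.2], [2.9, 0.2], [-3.5, 0.5]]
[504.22481659 -33.85890416 122.5       ]
[578.6335719  -10.46366674 145.5       ]
[755.11587615  45.02503739  94.5       ]
```

{"method": "play_rows", "body": {
  "motion": [
    [[-18,-24,0],[0,0,0]],
    [[-18,-24,0],[0,0,0]],
    [[-18,-24,0],[0,0,0]],
    [[-18,-24,0],[0,0,0]],
    [[-18,-24,0],[0,0,0]],
    [[-18,-24,0],[0,0,0]],
    [[-18,-24,0],[0,0,0]],
    [[-18,-24,0],[0,0,0]],
    [[-18,-24,0],[0,0,0]],
    [[-18,-24,0],[0,0,0]],
    [[-18,-24,0],[0,0,0]],
    [[-18,-24,0],[0,0,0]],
    [[-18,-24,0],[0,0,0]],
    [[-18,-24,0],[0,0,0]],
    [[-18,-24,0],[0,0,0]],
    [[-18,-24,0],[0,0,0]],
    [[-18,-24,0],[0,0,0]],
    [[-18,-24,0],[0,0,0]],
    [[-18,-24,0],[0,0,0]],
    [[-18,-24,0],[0,0,0]]
  ]
}}

```text
time_s: 3.17
eef_pos: [506.2, -44.9, 231.4]
ee_rot: [-0.0, 0.787, -0.617, 0.0]
force: [0.1, -0.6, 0.4]
grip_width: 0.999
```

```bash
python3 - <<'E'
from h import *
s=ctrl.sense(); print(s['time_s'],s['eef_pos'],s['joints'],rot(s['ee_rot']).round(3).tolist())
c=cam('wrist',s); im=ctrl.capture('wrist'); save('w1',im)
print(np.array(ctrl.get_calibration('wrist')['tool_from_camera']).round(2).tolist())
for th,z in [('handle',145.5),('turnbutton',122),('thumb_bar',122.5)]:
    for r in ctrl.spot_in('wrist',th)[:2]:
        uv=np.array(r['position'])*[560,420]; print(th,round(r['p'],2),uv.round(),atz(c,uv,z).round())
def W(m,p=(633,6.6,.305)):
    c,s=np.cos(p[2]),np.sin(p[2]); return np.array([p[0]+c*m[0]-s*m[1],p[1]+s*m[0]+c*m[1],m[2]])
for m in [(-115,-138,103.5),(-115,138,103.5),(-135,0,133.5),(-57,-55,145.5),(-57,55,145.5)]:
    u=proj(c,W(m))[0]; print(u.round()); cv2.circle(im,tuple(int(x) for x in u),3,(255,0,0),1)
save('w1m',im)
E
```

```text
3.1667 [506.22492108 -44.88870519 231.35794004] [-3.19322778e-01  2.75713371e-01  1.54730679e+00 -1.42752760e-05
  1.31836703e+00  1.01155592e+00] [[0.238, -0.971, 0.0], [-0.971, -0.238, -0.0], [0.0, -0.0, -1.0]]
[[1.0, 0.0, -0.0, 0.15], [-0.0, 0.96, 0.3, -76.2], [0.0, -0.3, 0.96, -143.0], [0.0, 0.0, 0.0, 1.0]]
handle 0.63 [267.  99.] [578. -16. 146.]
turnbutton 0.26 [265. 112.] [569. -15. 122.]
thumb_bar 0.59 [275. 200.] [509. -37. 122.]
[446. 163.]
[ 95. 185.]
[269. 210.]
[347.  90.]
[170. 102.]
```

View pics/w1m.png

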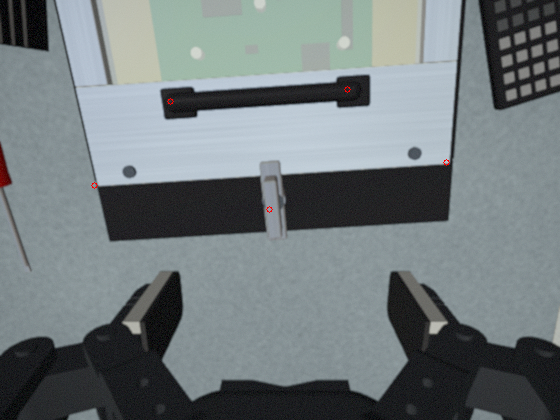

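{"method": "play_rows", "body": {
  "motion": [
    [[-4.5,-1,20],[0,0,0]],
    [[-4.5,-1,30],[0,0,0]],
    [[0,0,30],[0,0,0]],
    [[0,0,20],[0,0,0]],
    [[0,0,10],[0,0,0]],
    [[0,0,6],[0,0,0]],
    [[0,0,0],[0,0,0]]
  ],
  "fingers": 45,
  "squeeze": 30
}}

```text
time_s: 3.95
eef_pos: [505.0, -37.6, 115.1]
ee_rot: [0.0, 0.786, -0.618, -0.0]
force: [0.7, 0.8, 0.2]
grip_width: 0.529
```

{"method": "play_rows", "body": {
  "motion": [
    [[0,0,0],[0,0,0]],
    [[0,0,0],[0,0,0]],
    [[0,0,0],[0,0,0]],
    [[0,0,0],[0,0,0]],
    [[0,0,0],[0,0,0]],
    [[0,0,0],[0,0,0]]
  ],
  "fingers": 0
}}

```text
time_s: 4.45
eef_pos: [505.8, -36.1, 116.6]
ee_rot: [-0.001, 0.787, -0.617, 0.0]
force: [0.6, 7.6, 4.9]
grip_width: 0.107
```

```bash
python3 - <<'E'
from h import *
s=ctrl.sense(); print(s['time_s'],s['eef_pos'],s['force'],s['wrist_torque'],s['grip_width']*85.4,s['joints'])
im=ctrl.capture('wrist'); save('w2',im)
E
```

```text
4.45 [505.81060644 -36.07003391 116.56118962] [0.59117981 7.62630628 4.86737625] [ 1.15321089  0.06902732 -0.06861414] 9.13785294099764 [-0.30366024  0.39661197  1.70316736  0.00238507  1.04016586  1.02610414]
```

View pics/w2.png

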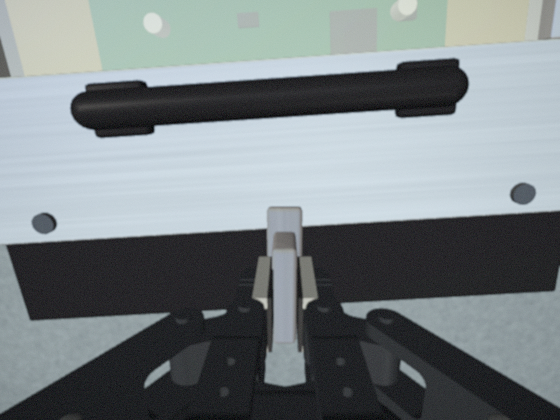

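{"method": "play_rows", "body": {
  "motion": [
    [[-1,0,-1],[0,0,-4]],
    [[0,0,0],[0,0,-6.5]],
    [[0,0,0],[0,0,-6.5]],
    [[0,0,0],[0,0,-6.5]],
    [[0,0,0],[0,0,-6.5]],
    [[0,0,0],[0,0,-6.5]],
    [[0,0,0],[0,0,-6.5]],
    [[0,0,0],[0,0,-6.5]],
    [[0,0,0],[0,0,-6.5]],
    [[0,0,0],[0,0,-6.5]],
    [[0,0,0],[0,0,-6.5]],
    [[0,0,0],[0,0,-6.5]],
    [[0,0,0],[0,0,-6.5]],
    [[0,0,0],[0,0,-6.5]],
    [[0,0,0],[0,0,-3]],
    [[0,0,0],[0,0,0]]
  ]
}}

```text
time_s: 5.83
eef_pos: [503.4, -34.5, 116.6]
ee_rot: [-0.002, 0.991, 0.134, -0.002]
force: [-8.6, 8.5, 5.2]
grip_width: 0.111
```

```bash
python3 - <<'E'
from h import *
s0=ctrl.sense()
q=[-0.001, 0.787, -0.617, 0.0]; c=cam('wrist',dict(ee_rot=q,eef_pos=[505.8,-36.1,116.6]))
a=atz(c,(80,108),145.5);b=atz(c,(462,83),145.5);print(a,b,(a+b)/2,np.linalg.norm(a-b),np.arctan2(-(a-b)[0],(a-b)[1]))
l=atz(c,(0,247),103.5);r=atz(c,(560,212),103.5);print(np.arctan2(-(l-r)[0],(l-r)[1]))
print(s0['time_s'],s0['force'],s0['wrist_torque'],s0['joints'],s0['grip_width']*85.4,s0['eef_pos'],rot(s0['ee_rot'])[:,0])
im=ctrl.capture('side'); save('s3',im); cv2.imwrite('pics/s3c.png',cv2.resize(im[130:290,180:400,::-1],None,fx=2.5,fy=2.5,interpolation=2))
E
```

```text
[561.40830955  42.538249   145.5       ] [596.77211095 -70.46030421 145.5       ] [579.09021025 -13.96102761 145.5       ] 118.40300451429806 0.30330206815377536
0.3084452551956759
5.8333 [-8.62875058  8.48929301  5.22439694] [1.41286473 1.39012288 0.03678659] [-0.30178969  0.39483261  1.70582552  0.00192761  1.04569255 -0.57220702] 9.473604174632692 [503.40141439 -34.45718456 116.58039776] [ 0.96391197  0.26620314 -0.00310012]
```

View pics/s3c.png

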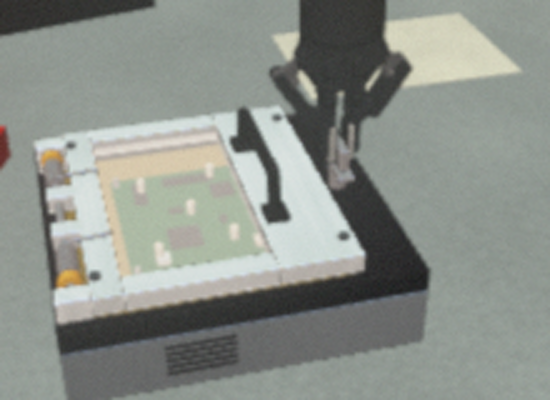

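{"method": "play_rows", "body": {
  "motion": [
    [[0,0,0],[0,0,0]],
    [[0,0,0],[0,0,0]],
    [[0,0,0],[0,0,0]],
    [[0,0,-10],[0,0,0]],
    [[0,0,-20],[0,0,0]],
    [[0,0,-30],[0,0,-2]],
    [[0,0,-30],[0,0,0]],
    [[0,0,-20],[0,0,0]],
    [[0,0,0],[0,0,0]]
  ],
  "fingers": 45
}}

```text
time_s: 6.63
eef_pos: [506.7, -36.6, 231.5]
ee_rot: [0.002, 0.989, 0.15, 0.004]
force: [-0.4, 0.2, 0.9]
grip_width: 0.525
```

```bash
python3 - <<'E'
from h import *
s=ctrl.sense(); R=rot(s['ee_rot']); print(s['time_s'],s['eef_pos'],s['joints'],R[:,0])
c=cam('wrist',s); im=ctrl.capture('wrist'); save('w4',im)
for th,z in [('handle',145.5),('thumb_bar',122.5)]:
    for r in ctrl.spot_in('wrist',th)[:2]:
        uv=np.array(r['position'])*[560,420]; print(th,round(r['p'],2),uv.round(),atz(c,uv,z).round())
print('to handle, tool axes', R.T@(np.array([578,-11,127])-s['eef_pos']))
E
```

```text
6.6333 [506.65203086 -36.6258508  231.5007302 ] [-3.03140818e-01  2.70386174e-01  1.55396052e+00 -4.23563762e-05
  1.30845610e+00 -6.04035325e-01] [0.95503836 0.29639456 0.00721112]
handle 0.56 [391. 188.] [570.   3. 146.]
to handle, tool axes [ 74.98184314  -3.85453505 105.02611724]
```

View pics/w4.png

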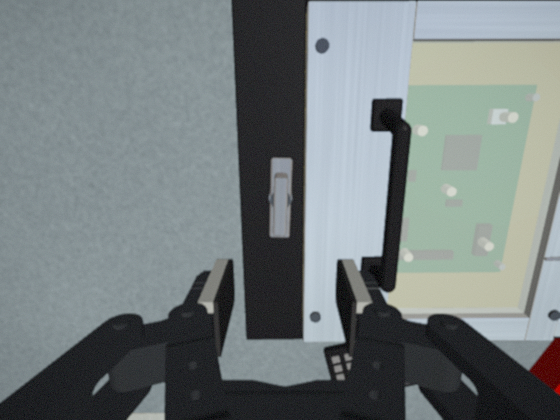

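{"method": "play_rows", "body": {
  "motion": [
    [[15,-1,0],[0,0,0]],
    [[25,-1,10],[0,0,0]],
    [[25,-1,20],[0,0,0]],
    [[10,-1,20],[0,0,0]],
    [[0,0,10],[0,0,0]],
    [[0,0,0],[0,0,0]]
  ]
}}

```text
time_s: 7.28
eef_pos: [573.8, -9.8, 163.0]
ee_rot: [-0.001, 0.989, 0.15, -0.003]
force: [-0.8, 0.1, -0.1]
grip_width: 0.526
```

```bash
python3 - <<'E'
from h import *
c=cam('wrist',dict(ee_rot=[0.002,0.989,0.15,0.004],eef_pos=[506.65,-36.63,231.5]))
a=atz(c,(404,125),145.5);b=atz(c,(390,287),145.5);print(a,b,(a+b)/2,np.linalg.norm(a-b),np.arctan2(-(a-b)[0],(a-b)[1]))
s=ctrl.sense(); R=rot(s['ee_rot']); print(s['time_s'],s['eef_pos'],R.round(3).tolist())
print('to', R.T@(np.array([578,-11,127])-s['eef_pos']),R.T@((a+b)/2-[0,0,19]-s['eef_pos']))
im=ctrl.capture('wrist'); save('w5',im)
E
```

```text
[562.62623774  43.27585492 145.5       ] [598.43473065 -66.95011518 145.5       ] [580.53048419 -11.83713013 145.5       ] 115.89656011960155 0.31410924267550705
7.2833 [573.79885615  -9.75439145 162.96088673] [[0.955, 0.297, -0.007], [0.297, -0.955, 0.001], [-0.006, -0.003, -1.0]]
to [ 3.85255404  2.55161308 35.93095633] [ 6.02349295  4.10355423 36.41328401]
```

View pics/w5.png

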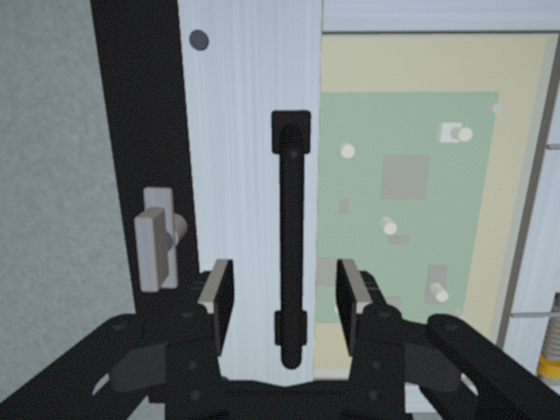

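{"method": "play_rows", "body": {
  "motion": [
    [[2,1,8],[0,0,0]],
    [[2,1,14],[0,0,0]],
    [[0.5,0,10],[0,0,0]],
    [[0,0,4],[0,0,0]],
    [[0,0,0],[0,0,0]]
  ]
}}

```text
time_s: 7.75
eef_pos: [579.8, -10.7, 129.7]
ee_rot: [-0.0, 0.989, 0.15, -0.001]
force: [-0.5, 0.1, -0.3]
grip_width: 0.524
```

{"method": "play_rows", "body": {
  "motion": [
    [[0,0,0],[0,0,0]],
    [[0,0,0],[0,0,0]],
    [[0,0,0],[0,0,0]],
    [[0,0,0],[0,0,0]],
    [[0,0,0],[0,0,0]],
    [[0,0,0],[0,0,0]]
  ],
  "fingers": 0,
  "squeeze": 30
}}

```text
time_s: 8.25
eef_pos: [577.8, -11.6, 131.0]
ee_rot: [0.0, 0.989, 0.15, -0.004]
force: [-18.3, -5.5, 10.1]
grip_width: 0.126
```

```bash
cat > plan.py <<'E'
from h import *
s=ctrl.sense(); R=rot(s['ee_rot']); print(s['time_s'],s['eef_pos'],R.round(3).tolist(),s['force'],s['wrist_torque'],s['grip_width']*85.4,s['joints'])
E
cat >> plan.py <<'E'
g=s['eef_pos']-19*R[:,2]; print('grasp pt',g)
f=np.array([np.cos(.305),np.sin(.305),0])
h=np.array([755,45,94.5]); v=h-g; print('lid est deg',np.degrees(np.arctan2(-v[2],v@f))-15.4, 'rad',np.hypot(v[2],v@f))
E
python3 plan.py
```

```text
8.25 [577.75097664 -11.55625931 130.95227895] [[0.955, 0.297, -0.007], [0.297, -0.955, -0.002], [-0.007, -0.0, -1.0]] [-18.27183816  -5.47502725  10.11746087] [-0.91833965  3.03737232  0.08814765] 10.780227133530218 [-0.22114017  0.52347974  1.46008162 -0.00362311  1.16453518 -0.52100973]
grasp pt [577.88536584 -11.52165805 149.95177216]
lid est deg 1.2080954160331299 rad 194.0068617663368
```

{"method": "play_rows", "body": {
  "motion": [
    [[-1.5,0,-1],[0,0,0]],
    [[-1,0,-1],[0,0,0]],
    [[0,0,0],[0,0,0]],
    [[0,0,0],[0,0,0]]
  ],
  "squeeze": 40
}}

```text
time_s: 8.58
eef_pos: [577.9, -11.5, 132.3]
ee_rot: [0.0, 0.989, 0.15, -0.0]
force: [0.3, -1.7, -4.1]
grip_width: 0.124
```

```bash
python3 plan.py; python3 -c "
import numpy as np
th=np.radians(np.array([0,1,3,6,9,12,15,18,21,24,27,30,33,36,39,42,45,47.5,50,51.5,53,54,55])+15.4);r=191.9
x=-r*np.cos(th);z=r*np.sin(th)
print(np.c_[np.diff(x),-np.diff(z)].round(1).tolist())"
```

```text
8.5833 [577.94291587 -11.51474887 132.26078888] [[0.955, 0.296, -0.0], [0.296, -0.955, -0.0], [-0.0, 0.0, -1.0]] [ 0.32505102 -1.70671658 -4.12257268] [-0.31340141  0.05045313  0.02231007] 10.588807969485561 [-2.22343304e-01  5.18802000e-01  1.46391831e+00 -3.66425247e-04
  1.15889030e+00 -5.23172932e-01]
grasp pt [577.9446551 -11.5086013 151.2607878]
lid est deg 1.5830457695018705 rad 194.32721971164167
[[0.9, -3.2], [2.0, -6.4], [3.4, -9.4], [3.9, -9.3], [4.4, -9.0], [4.9, -8.8], [5.3, -8.5], [5.7, -8.2], [6.2, -7.9], [6.6, -7.6], [7.0, -7.2], [7.3, -6.9], [7.7, -6.5], [8.0, -6.1], [8.3, -5.6], [8.6, -5.2], [7.4, -4.0], [7.5, -3.7], [4.6, -2.0], [4.6, -1.9], [3.1, -1.2], [3.1, -1.2]]
```

{"method": "play_rows", "body": {
  "motion": [
    [[0.9,0,-3.2],[0,0,0]],
    [[2.0,0,-6.4],[0,0,0]],
    [[3.4,0,-9.4],[0,0,0]],
    [[3.9,0,-9.3],[0,0,0]],
    [[4.4,0,-9.0],[0,0,0]],
    [[4.9,0,-8.8],[0,0,0]],
    [[5.3,0,-8.5],[0,0,0]],
    [[5.7,0,-8.2],[0,0,0]],
    [[6.2,0,-7.9],[0,0,0]],
    [[6.6,0,-7.6],[0,0,0]],
    [[0,0,0],[0,0,0]]
  ]
}}

```text
time_s: 9.5
eef_pos: [620.2, 1.8, 213.6]
ee_rot: [0.001, 0.989, 0.15, 0.001]
force: [-7.3, -3.3, 3.2]
grip_width: 0.121
```

```bash
python3 plan.py; python3 - <<'E'
from h import *
im=ctrl.capture('side'); save('s6',im); cv2.imwrite('pics/s6c.png',cv2.resize(im[80:290,150:400,::-1],None,fx=2.4,fy=2.4,interpolation=2))
E
```

```text
9.5 [620.18277375   1.76255984 213.59293162] [[0.955, 0.297, 0.003], [0.297, -0.955, -0.001], [0.002, 0.001, -1.0]] [-7.29349411 -3.2631189   3.2002718 ] [-0.59503872  1.35129668  0.0338817 ] 10.294945341362064 [-1.85709160e-01  5.36802621e-01  1.21410224e+00 -2.19076505e-04
  1.38810135e+00 -4.87087139e-01]
grasp pt [620.1352321    1.77565647 232.59286762]
lid est deg 28.8774827491511 rad 197.80282111725037
```

View pics/s6c.png

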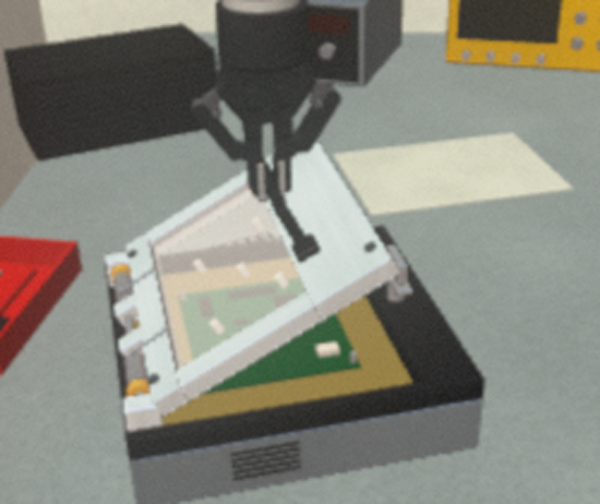

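{"method": "play_rows", "body": {
  "motion": [
    [[6.5,0,-7.2],[0,0,0]],
    [[7.0,0,-6.9],[0,0,0]],
    [[7.5,0,-6.5],[0,0,0]],
    [[8.0,0,-6.1],[0,0,0]],
    [[8.3,0,-5.6],[0,0,0]],
    [[8.6,0,-5.2],[0,0,0]],
    [[7.4,0,-4.0],[0,0,0]],
    [[0,0,0],[0,0,0]],
    [[0,0,0],[0,0,0]]
  ]
}}

```text
time_s: 10.3
eef_pos: [670.4, 17.6, 254.9]
ee_rot: [0.0, 0.989, 0.15, 0.001]
force: [-5.5, -1.3, 8.5]
grip_width: 0.116
```

```bash
sed -i 's/-19\*R/-14*R/' plan.py; python3 plan.py
```

```text
10.3 [670.37048976  17.56196463 254.94418889] [[0.955, 0.297, 0.003], [0.297, -0.955, -0.0], [0.003, 0.001, -1.0]] [-5.47202155 -1.25806054  8.53680161] [-0.31544964  0.96172821  0.01723677] 9.879406327908928 [-1.48097990e-01  6.41324878e-01  9.38907840e-01 -4.80943946e-05
  1.55841691e+00 -4.49446452e-01]
grasp pt [670.3298379   17.56871021 268.94412824]
lid est deg 47.56973941547306 rad 195.83594972276973
```

{"method": "play_rows", "body": {
  "motion": [
    [[4,0,-2.5],[0,0,0]],
    [[4,0,-2.5],[0,0,0]],
    [[4.6,0,-2.2],[0,0,0]],
    [[4.6,0,-2.2],[0,0,0]],
    [[3,0,-1.2],[0,0,0]],
    [[0,0,0],[0,0,0]],
    [[0,0,0],[0,0,0]],
    [[0,0,0],[0,0,0]],
    [[0,0,0],[0,0,0]]
  ]
}}

```text
time_s: 11.05
eef_pos: [689.7, 23.6, 264.5]
ee_rot: [0.0, 0.989, 0.15, 0.001]
force: [-2.3, -1.4, 7.4]
grip_width: 0.116
```

```bash
python3 plan.py; python3 - <<'E'
from h import *
im=ctrl.capture('side'); save('s7',im); cv2.imwrite('pics/s7c.png',cv2.resize(im[80:290,150:400,::-1],None,fx=2.4,fy=2.4,interpolation=2))
E
```

```text
11.05 [689.65899192  23.59975165 264.5091539 ] [[0.955, 0.297, 0.002], [0.297, -0.955, 0.0], [0.002, 0.001, -1.0]] [-2.28061593 -1.44089017  7.38418108] [-0.20188723  0.76258581  0.03643255] 9.892142403801907 [-1.35264495e-01  6.93899874e-01  8.26431805e-01  3.38631497e-04
  1.61921802e+00 -4.36521000e-01]
grasp pt [689.63001324  23.59891658 278.50912388]
lid est deg 54.10508972118995 rad 196.44333995636794
```

View pics/s7c.png

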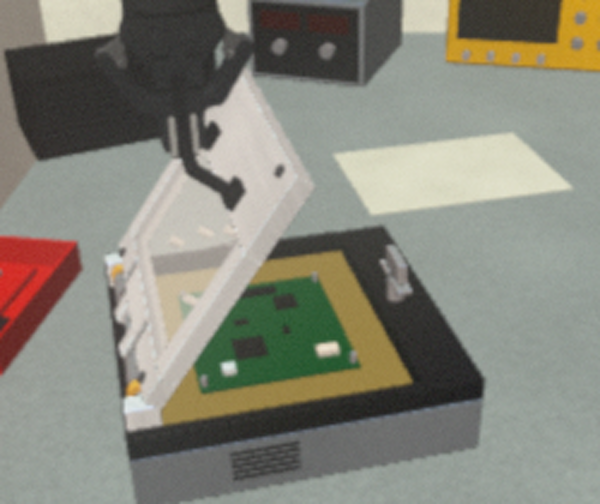

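```bash
python3 - <<'E'
from h import *
c=cam('side'); h=np.array([755,44.5,94.5]);f=np.array([np.cos(.305),np.sin(.305),0]);l=np.array([-f[1],f[0],0]);z=np.array([0,0,1])
for d in [44,47,50,52,54,56,58]:
    t=np.radians(d); X=h+138*l
    pt=lambda a,b:X-f*(a*np.cos(t)-b*np.sin(t))+z*(a*np.sin(t)+b*np.cos(t))
    print(d,[((proj(c,pt(a,b))[0]-[150,80])*2.4).round().tolist() for a,b in [(243,9),(243,-9)]])
E
```

```text
44 [[339.0, 204.0], [354.0, 218.0]]
47 [[326.0, 196.0], [343.0, 208.0]]
50 [[313.0, 188.0], [331.0, 199.0]]
52 [[304.0, 182.0], [323.0, 194.0]]
54 [[295.0, 178.0], [315.0, 188.0]]
56 [[285.0, 173.0], [306.0, 183.0]]
58 [[275.0, 169.0], [296.0, 178.0]]
```

{"method": "play_rows", "body": {
  "motion": [
    [[-1.5,0,0.4],[0,0,0]],
    [[-3.2,0,1.0],[0,0,0]],
    [[-3.2,0,1.2],[0,0,0]],
    [[-3.2,0,1.3],[0,0,0]],
    [[-3.2,0,1.4],[0,0,0]],
    [[-3.2,0,1.5],[0,0,0]],
    [[-3.2,0,1.6],[0,0,0]],
    [[-3.2,0,1.6],[0,0,0]],
    [[-2.2,0,1.2],[0,0,0]],
    [[-1,0,0.5],[0,0,0]],
    [[0,0,0],[0,0,0]],
    [[0,0,0],[0,0,0]],
    [[0,0,0],[0,0,0]],
    [[0,0,0],[0,0,0]]
  ]
}}

```text
time_s: 12.27
eef_pos: [663.7, 15.4, 251.4]
ee_rot: [-0.0, 0.989, 0.15, 0.0]
force: [-2.9, 1.1, 6.5]
grip_width: 0.12
```

```bash
python3 plan.py; python3 - <<'E'
from h import *
im=ctrl.capture('side'); save('s8',im); cv2.imwrite('pics/s8c.png',cv2.resize(im[80:290,150:400,::-1],None,fx=2.4,fy=2.4,interpolation=2))
E
```

```text
12.2667 [663.67349522  15.38570107 251.35321617] [[0.955, 0.297, 0.0], [0.297, -0.955, 0.0], [0.0, -0.0, -1.0]] [-2.85654458  1.08754403  6.4914586 ] [0.16421478 0.28358982 0.05816572] 10.275561977342981 [-1.53004035e-01  6.26384595e-01  9.72687683e-01  2.15320575e-04
  1.54234370e+00 -4.54068574e-01]
grasp pt [663.67059142  15.38309997 265.35321562]
lid est deg 45.26693815942758 rad 195.9805176692131
```

View pics/s8c.png

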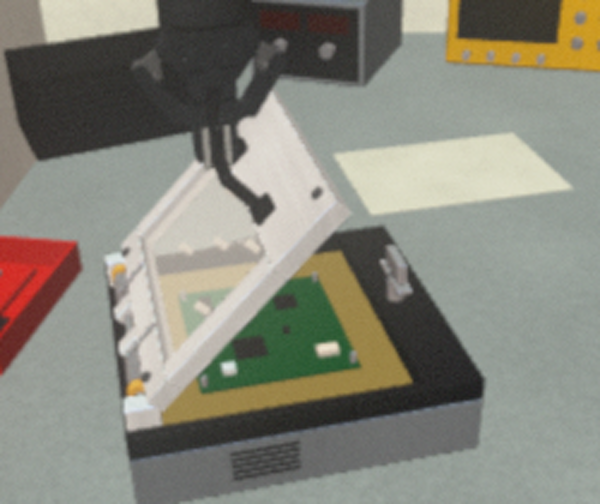

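```bash
python3 -c "
from rig import ctrl
s=ctrl.sense();print(s['time_s'],abs(s['dq']).max(),s['force'])
print(ctrl.finish_job())"
```

```text
12.3167 0.0013979301695723162 [-3.18848941  0.2573916   4.95357946]
the job is handed in; nothing more can be done
None
```

The lid is held by its handle at about 45°, roughly 5° below the balance point. I handed the job in at 12.3 s; the hand-in gives no verdict.

- **Turnbutton:** I gripped the thumb bar and turned it about 90° counter-clockwise. The wrist picture afterwards showed it lying along the lid's edge.
- **Lid:** I took the handle with a 40 N grip and raised the lid to about 54°. I paused there about 0.3 s, then eased it back to about 45°.
- **Angles:** The arm position and the side picture agreed at both angles. At 54° I compared the lid's front corner with its calculated position in the picture: both gave 54°. At rest the arm position gave 45.3° and the picture about 45°.
- **At rest:** The arm was still, with joint speeds of at most 0.0014 rad/s. The fingers were stopped on the handle bar, with about 6 N on the tool.
- **Disagreements:** The fingers read about 10 mm open on the 12 mm bar. There was also a steady push of up to about 10 N on the tool, mostly outward from the hinge, from a small error in the followed arc.
- **Bystanders:** I kept clear of the heat sink, calculator and screwdriver, but did not measure their positions again at the end.

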